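# Clamp the turned jar and unscrew its cap

## Robot

A 7-joint arm with a two-finger parallel gripper is mounted at the origin on a cart in front of the work surface, level with it; the furniture and walls round the work are solid. World frame = base frame: x ahead of the robot, y to its left, z up, the work surface at z = 0. Lengths are in m, angles in rad, forces in N, time in s.
With the tool pointing down it reaches from about 0.425 to 0.875 m from the base axis. Payload 4.7 kg.
Tool frame: the origin (TCP) lies midway between the tips of the shut fingers; the grasp point (between the pads) lies 19 mm behind it; z points along the fingers, y is the direction in which the jaws open and shut (so a half turn about z gives the same grasp; the last joint's range is limited). The gripper opens to 85 mm and grips with 20 to 120 N. Pads are 22 mm wide; open, the fingers measure 114 mm over their backs; the gripper's body (76 mm by 85 mm) begins 54 mm behind the grasp point. The pads swing forward as they close: fully open they stand 13 mm farther back than shut.
Start: joints at [-1.178, 0.321, -0.07, 1.45, 0.023, 1.371, -0.057], TCP at [0.24, 0.604, 0.231] pointing down, gripper open.
Joint ranges: [-2.86, 2.86], [-0.3, 2.09], [-1.38, 1.24], [0.06, 2.45], [-1.56, 4.7], [0.09, 2.05], [-2.69, 2.69]. Speed limits (rad/s): [2.57, 2.57, 3.14, 3.14, 3.14, 3.14, 3.14].

## Interface

Orientations are given as a unit quaternion [w, x, y, z].
In Python, from workcell import readout, optics, robot gives the robot as it stands.
- The arm moves only by the shell command python3 -m handwheel 'ROWS'. ROWS is JSON, one flat list of numbers, 7 for each row, row after row: the shift along the tool's x, y, z in mm, then the turn, a rotation vector about the tool's x, y, z in rad, then the opening, from -1 (shut) to 1 (fully open). A call has 1 to 20 rows; each row is the pose to reach, as a shift and turn from the pose commanded when the call began, along the tool's axes at that moment; what a row does not reach only later rows make up. A row lasts 1/12 s, in which the tool goes at most 41.7 mm and 7.16 degrees, less where a joint would pass 70% of its speed; a pose out of reach is approached as far as the arm can. A call with a gripper value outside its range is refused whole. The fingers move at their own pace and stop on an object; the grip force is fixed at half the most. Time passes only in rows, so rows that repeat a pose let the fingers close. It gives the time, the measured TCP pose, the force and the opening at its end, in the units of the state.
- readout.get_state(): the state, without advancing time (a new reading comes with each control period).
- optics.camera(name): name is "scene" or "top"; returns a dict with "pixels" (400x640x3 uint8, red, green, blue), "z_map" (400x640 float32, m along the optical axis (not along the pixel's ray), 0 where there is no reading), "vertical_fov" (degrees; the focal length in pixels is half the picture's height over the tangent of half this angle, whatever the lens; pixels are square), "cx", "cy" (the principal point, pixels), "dist_coeffs" ([k1, k2, p1, p2, k3] as OpenCV has them; the pictures are not rectified), "rvec" (rotation vector, rad) and "tvec" (3), from world to camera coordinates, as OpenCV has them. Camera axes: x right, y down, z forward; pixel columns grow to the right and rows downward; lengths in m; the calibration is good to about 2 mm. A picture is of the moment at which its call begins.
- robot.job_done(): hands the job in, once; it reports no verdict.
The state is a dict: "t": time; "joint_positions": joint angles; "qd": joint speeds; "tau": joint torques, N m; "tool_pos": TCP position; "orientation": TCP orientation; "wrist_force": force on the tool from outside, world axes, zero at the start; "wrist_torque": the same for the moment, N m; "finger_gap": finger opening in m.
Only numpy, scipy, OpenCV 4.12 (cv2) and the standard library are available. Lean on these libraries where they do the work, as an engineer would, in place of code of your own. Each camera call takes 0.05 s, during which the arm holds its last target. There are 200 camera calls.

## Task

Turn the winged knob of the bench clamp clockwise until it clicks past its detent and the jar is held fast, then unscrew the jar's tight cap anticlockwise, stop turning when the threads let go (about a fifth of a turn), and lift the cap straight up. Finish still holding the cap in the gripper, level and centred a finger's breadth clear above the jar's mouth; the jar must not turn or come out of the clamp, and leave everything else on the table where it is.

Things in the scene. Friction and masses are not known exactly. Their poses are not given: they have to be found in the camera images.
- clamp: wooden bench clamp screwed to the table. Origin on the table top under the jar's place. Its base is 96 mm (x) by 250 mm (y -75 to +175), 45 mm high. The jar stands on a free-turning steel disc in it (top 47 mm up) between a fixed V jaw (-y side) and a spring-backed cork pad (+y side), jaws up to 81 mm above the table. Cam housing 60 x 58 mm, up to 81 mm, centred at y +125 mm, carries the knob.
- knob_grip (a point): point to grip on the upright axis of the clamp's winged knob, at clamp x 0, y +125 mm, 106 mm above the table. The wing is a bar 54 mm long along this point's x, 14 mm thick along its y, from 91 to 117 mm above the table, on a disc of 42 mm diameter. z up. The point turns with the knob; at joint 0 it is parallel to the clamp.
- clamp_knob (a joint): turn of the winged knob, rad, growing CLOCKWISE seen from above. 0 = open; a sprung detent resists (up to about 0.3 N m) up to about 0.55, then the knob snaps on by itself and, let go, rests at about 0.95 to 1.1 = clamped (about 14 N on the jar; above 0.8 counts). Hard stop at 1.2. The whole turn fits in one grasp.
- jar: loose round jar of pale turned wood, 64 mm diameter up to 50 mm, shoulder at 58 mm, neck 34 mm diameter, 0.3 kg; origin at the centre of its underside, z up, 47 mm above the table. Moved up to 4 mm by the closing jaw. Unless clamped it spins freely with the cap.
- cap: round pale wood screw cap, 52 mm diameter, 31 mm high, 50 g; origin: centre of lower rim, z up. Closed, it is 62 mm above the jar's origin. Grip across the sides. It opens ANTICLOCKWISE from above with 0.1 to 0.7 N m: lugs free when its x axis is 57 degrees past the jar's x (0 to 6 at the start), rising 3 mm; next threads strike at 98, so stop at 70 to 80, then lift.
- jar_mouth (a point): centre of the jar's mouth, 84 mm above the jar's origin. A cork seal there presses the cap up with about 18 N and stands up to 6 mm above this point when the cap is off.
- jar_mark (a point): brass dot on the jar's shoulder, 30 mm from its axis along its +x, 52 mm above its origin
- cap_mark (a point): point on the cap's side, 26 mm from its axis along its +x, 15 mm above its rim, below the brass dot on its top; it lies over the jar's dot when the cap is closed
- turned_jar_1: bystander: closed small turned jar with a finial, 47 mm diameter, 73 mm high, behind the clamp's knob; origin at the centre of the underside
- turned_jar_2: bystander: another such jar, 47 mm diameter, 73 mm high; origin at the centre of the underside
- sanding_block_1: bystander: sanding block 39 x 65 x 28 mm, left of the clamp; origin at the centre of the underside
- spatula_1: bystander: small wooden spatula 120 x 26 x 6 mm; origin at the centre of the underside
- key_fob_1: bystander: wooden key fob 20 x 50 x 8 mm; origin at the centre of the underside
- tape_roll: bystander: roll of tape, 104 mm diameter, 25 mm high, lying flat; origin at the centre of the underside
Not all that is in view belongs to the job. What is shaped like the cap but black, purple or red is not meant.

How it is judged:
By the outcome, as a careful person would: the job done as asked, in the order asked, and still so for the second after the job is handed in, while the arm keeps its last pose, push and grip.
It also fails if it takes over 51 s, if anything falls off the work surface, if the arm or the gripper's body presses on something with over 40 N, if the wrist force passes 120 N, or if a joint passes its speed limit or range.

## Working session

There is one attempt and no reset: what is moved stays moved. The work goes in short steps, Python scripts to look and compute and a shell command to move; the robot and the scene stay as the last step left them, time stands still between calls to the robot, and variables do not carry over. Pictures are saved under pics/ and viewed, about 8 in all and at most 12, crops included, and the job is handed in when it is done.

```bash
mkdir -p pics; cat > h.py <<'E'
import numpy as np, cv2
from workcell import readout, optics, robot
def cam(n):
    c=optics.camera(n); h=c["pixels"].shape[0]
    f=h/2/np.tan(np.radians(c["vertical_fov"])/2)
    c["K"]=np.array([[f,0,c["cx"]],[0,f,c["cy"]],[0,0,1.]]); c["d"]=np.array(c["dist_coeffs"],float)
    c["R"]=cv2.Rodrigues(np.array(c["rvec"],float))[0]; c["t"]=np.array(c["tvec"],float).ravel(); return c
def ray(c,uv):
    p=cv2.undistortPoints(np.array(uv,float).reshape(-1,1,2),c["K"],c["d"])[:,0]
    return -c["R"].T@c["t"], np.c_[p,np.ones(len(p))]@c["R"]
def plane(c,uv,z):
    o,r=ray(c,uv); return o+r*((z-o[2])/r[:,2])[:,None]
def depth(c,uv):
    o,r=ray(c,uv); z=np.array([c["z_map"][int(v),int(u)] for u,v in np.reshape(uv,(-1,2))]); return o+r*z[:,None]
def proj(c,P):
    return cv2.projectPoints(np.array(P,float).reshape(-1,1,3),np.array(c["rvec"],float),c["t"],c["K"],c["d"])[0][:,0]
def save(c,n,box=None,s=1):
    im=c["pixels"][:,:,::-1]
    if box: im=im[box[1]:box[3],box[0]:box[2]]
    cv2.imwrite("pics/"+n,cv2.resize(im,None,fx=s,fy=s,interpolation=cv2.INTER_CUBIC))
E
python3 - <<'E'
from h import *
for n in("scene","top"):
    c=cam(n); save(c,n+"0.png"); print(n,-c["R"].T@c["t"],c["R"][2],c["K"][0,0])
s=readout.get_state(); print(s)
E
```

```text
scene [-0.13811206  1.2036409   0.75826421] [ 0.495674   -0.75740716 -0.42501962] 388.5810130003622
top [0.44806948 0.07984148 1.5259543 ] [ 0.09394912  0.01378512 -0.99548156] 455.32748622494216
{'t': 0.1, 'joint_positions': array([-1.17793279,  0.32176347, -0.07011634,  1.45158372,  0.02262582,
        1.37078885, -0.05688771]), 'qd': array([-0.00049465, -0.00110491,  0.00038346, -0.00309141,  0.00133672,
       -0.00138361,  0.00078936]), 'tau': array([-8.60377913e-04, -4.94882834e+01, -3.84511398e-01, -3.15209126e+01,
        1.31796714e-02,  7.46266160e-03, -1.16734680e-05]), 'tool_pos': array([0.24020463, 0.60345896, 0.23030822]), 'orientation': array([-1.11222154e-04,  1.88214370e-01,  9.82127578e-01, -8.70852412e-04]), 'wrist_force': array([ 0.0309763 ,  0.42701576, -0.67500846]), 'wrist_torque': array([ 0.05031048, -0.00068042, -0.03645444]), 'finger_gap': 0.08549752485132182}
```

View pics/scene0.png

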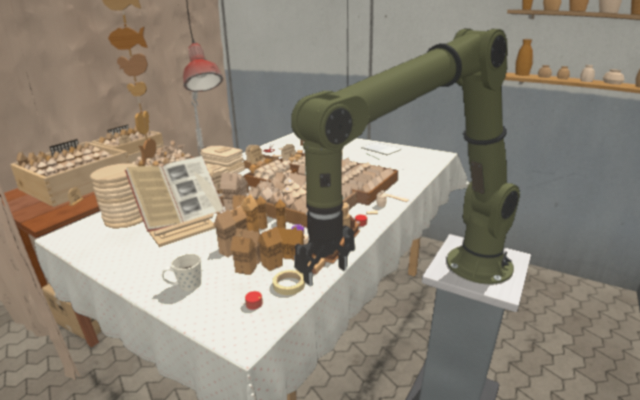

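View pics/top0.png

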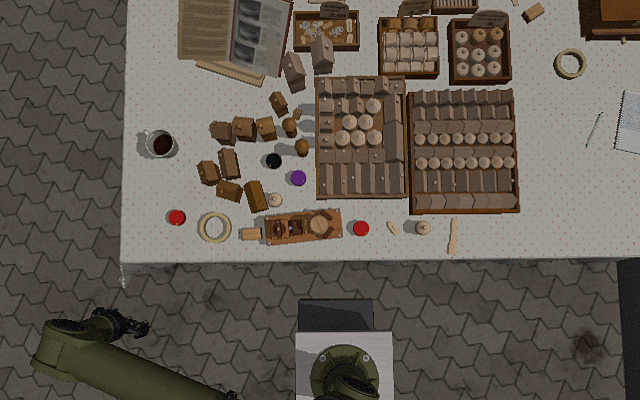

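Scene: clamp in the top view at about (265–342, 212–240), with knob at ≈(280,228) and jar with pale cap at ≈(320,223). Lookalikes: red (361,228) and (177,217), purple (298,178), black (274,160). Only the pale one in the clamp fits the description. I'll confirm it in an enlarged crop.

```bash
python3 - <<'E'
from h import *
c=cam("top"); save(c,"top1.png",(230,185,360,260),6)
for uv in [(279,228),(320,223),(275,199),(310,215),(270,235)]: print(uv,depth(c,uv).round(4))
z=c["z_map"]; 
# height map blob of cap: top at 47+62+31=140mm
v,u=np.mgrid[195:255,255:350]; uv=np.c_[u.ravel(),v.ravel()]; P=depth(c,uv)
for lo,hi,n in((.13,.15,"cap"),(.108,.125,"wing"),(.072,.086,"jaws"),(.036,.053,"base")):
    m=(P[:,2]>lo)&(P[:,2]<hi); q=uv[m].astype(np.int32)
    print(n,m.sum(),P[m].mean(0).round(4),cv2.minAreaRect((P[m,:2]*1000).astype(np.float32)))
E
```

```text
(279, 228) [[0.4891 0.1979 0.1187]]
(320, 223) [[0.5023 0.0712 0.1348]]
(275, 199) [[0.5841 0.2147 0.0669]]
(310, 215) [[0.5321 0.1028 0.0463]]
(270, 235) [[0.4689 0.2337 0.0433]]
cap 229 [0.5012 0.0772 0.1408] ((502.3516540527344, 77.35432434082031), (48.8240966796875, 49.14902877807617), 89.46742248535156)
wing 111 [0.5129 0.2182 0.1148] ((503.98516845703125, 178.04306030273438), (240.15594482421875, 92.87218475341797), 68.41606903076172)
jaws 482 [0.5026 0.151  0.0796] ((526.4166259765625, 137.6265106201172), (281.5079345703125, 137.41177368164062), 89.22840881347656)
base 1300 [0.4995 0.125  0.0455] ((528.7313232421875, 129.74285888671875), (160.21292114257812, 250.20518493652344), 5.607308864593506)
```

View pics/top1.png

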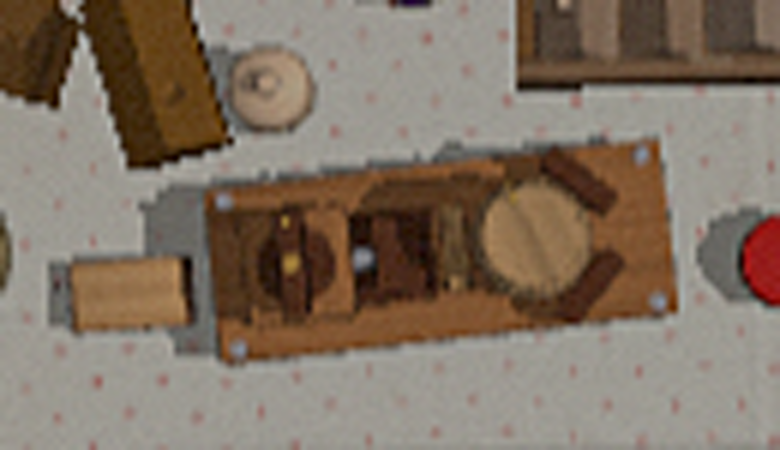

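The crop confirms it: the cap in the clamp is pale wood, centred at crop (537,240) with its brass dot at (516,198). The wing bar runs from (290,210) to (293,318), parallel to the clamp, so the joint is at about 0. The base corners are (207,190), (660,140), (677,312) and (220,362).

```bash
cat > m.py <<'E'
from h import *
from scipy.spatial.transform import Rotation as Ro
def delta(p,tooly_deg):
    """shift in tool axes mm + rotvec for TCP p, tool down, tool y at angle (world deg), mod 180"""
    s=readout.get_state(); q=s["orientation"]; R0=Ro.from_quat(np.r_[q[1:],q[0]])
    best=None
    for a in (tooly_deg,tooly_deg+180):
        a=np.radians(a); y=np.array([np.cos(a),np.sin(a),0]); z=np.array([0,0,-1.]); x=np.cross(y,z)
        rv=(R0.inv()*Ro.from_matrix(np.c_[x,y,z])).as_rotvec()
        if best is None or np.linalg.norm(rv)<np.linalg.norm(best): best=rv
    print("shift",(R0.inv().apply(np.array(p)-s["tool_pos"])*1000).round(1),"rot",best.round(4),"yang",np.degrees(np.arctan2(*R0.as_matrix()[[1,0],1])).round(2))
E
python3 - <<'E'
from m import *
c=cam("top"); im=c["pixels"]; cr=lambda L:[((u+.5)/6+230-.5,(v+.5)/6+185-.5) for u,v in L]
C=plane(c,cr([(207,190),(660,140),(677,312),(220,362)]),.045)[:,:2]
print(C.round(4)); print([np.linalg.norm(C[i]-C[(i+1)%4]).round(4) for i in range(4)])
y=(C[0]-C[1])+(C[3]-C[2]); yaw=np.arctan2(y[1],y[0])-np.pi/2; y/=np.linalg.norm(y); x=np.array([y[1],-y[0]])
print("yaw",np.degrees(yaw)); o=C.mean(0)-.05*y; print("clamp",o,"knob",o+.125*y)
S=plane(c,cr([(223,201),(641,154),(658,302),(238,349)]),.046)[:,:2]; print("screws",S.round(4), S.mean(0)-.05*y)
v,u=np.mgrid[195:255,255:350]; uv=np.c_[u.ravel(),v.ravel()]; P=depth(c,uv)
m=((P[:,2]>.13)&(P[:,2]<.155)).reshape(u.shape).astype(np.uint8)
k,_=cv2.findContours(m,0,1); k=max(k,key=cv2.contourArea)+[255,195]
(e,ax,_)=cv2.fitEllipse(k); print("ellipse",e,ax,plane(c,[e],.14))
m=cv2.moments(m,True);print(plane(c,[(m["m10"]/m["m00"]+255,m["m01"]/m["m00"]+195)],.14))
print("knob hub/dot",plane(c,cr([(290,263),(291,262),(285,221)]),.117), "capdot",plane(c,cr([(516,198)]),.14))
E
```

```text
[[ 0.5301  0.2526]
 [ 0.554   0.0062]
 [ 0.4609 -0.0013]
 [ 0.437   0.2458]]
[np.float64(0.2476), np.float64(0.0935), np.float64(0.2483), np.float64(0.0933)]
yaw 5.529845387424508
clamp [0.50032892 0.07606535] knob [0.48828339 0.20048362]
screws [[0.524  0.2438]
 [0.5465 0.0167]
 [0.4664 0.0089]
 [0.4439 0.236 ]] [0.50000096 0.07656753]
ellipse (318.0115051269531, 223.2639923095703) (16.166807174682617, 16.33756446838379) [[0.5013464 0.0773038 0.14     ]]
[[0.50127673 0.07731331 0.14      ]]
knob hub/dot [[0.48790307 0.20145486 0.117     ]
 [0.48841113 0.20093581 0.117     ]
 [0.50957807 0.20391536 0.117     ]] capdot [[0.51872486 0.08445649 0.14      ]]
```

Base sides measure 248 × 93 mm against 250 × 96. The clamp and knob estimates agree within 1 mm. Next: move above the knob.

```bash
python3 - <<'E'
from m import *
delta([.488,.2007,.185],95.5); delta([.488,.2007,.088],95.5)
E
```

```text
shift [-379.1 -282.7   46. ] rot [-1.200e-03 -2.000e-04 -4.747e-01] yang 68.3
shift [-379.1 -282.6  143. ] rot [-1.200e-03 -2.000e-04 -4.747e-01] yang 68.3
```

```bash
python3 -m handwheel '[-379,-283,10,0,0,-0.475,0.1, -379,-283,10,0,0,-0.475,0.1, -379,-283,10,0,0,-0.475,0.1, -379,-283,10,0,0,-0.475,0.1, -379,-283,10,0,0,-0.475,0.1, -379,-283,10,0,0,-0.475,0.1, -379,-283,10,0,0,-0.475,0.1, -379,-283,10,0,0,-0.475,0.1, -379,-283,10,0,0,-0.475,0.1, -379,-283,10,0,0,-0.475,0.1, -379,-283,10,0,0,-0.475,0.1, -379,-283,10,0,0,-0.475,0.1, -379,-283,46,0,0,-0.475,0.1, -379,-283,46,0,0,-0.475,0.1, -379,-283,46,0,0,-0.475,0.1, -379,-283,46,0,0,-0.475,0.1, -379,-283,46,0,0,-0.475,0.1]'; python3 - <<'E'
from m import *
delta([.488,.2007,.088],95.5); print(readout.get_state()["joint_positions"])
c=cam("scene"); p=proj(c,[.488,.2007,.12])[0].astype(int); print(p); save(c,"s1.png",(p[0]-65,p[1]-60,p[0]+65,p[1]+40),6)
E
```

```text
t: 1.62
tool_pos: [0.4882, 0.2022, 0.1868]
orientation: [0.001, -0.049, 0.999, 0.001]
wrist_force: [0.2, 0.4, -0.0]
finger_gap: 0.0471
shift [ 0.5 -1.6 98.8] rot [0.0009 0.0018 0.0022] yang 95.63
[-0.63937436  0.08659964  0.20807881  1.82181686 -0.01924165  1.23304369
  1.24327195]
[326 223]
```

View pics/s1.png

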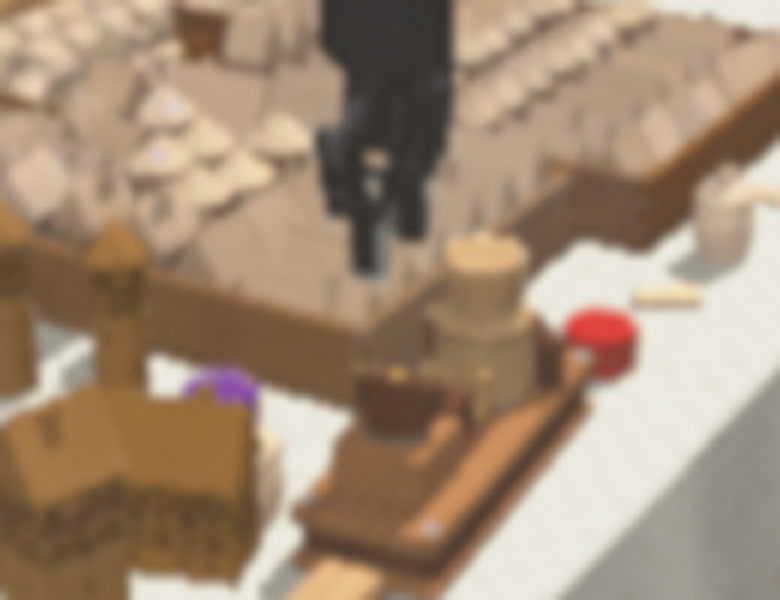

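The gripper stands above the wing (dark, crop (410,400)), with its fingers at (370,260). Nothing is in the way. Descend and close.

```bash
python3 -m handwheel '[0.5,-1,40,0,0,0,0.1, 0.5,-1,70,0,0,0,0.1, 0.5,-1,99,0,0,0,0.1, 0.5,-1,99,0,0,0,0.1, 0.5,-1,99,0,0,0,0.1, 0.5,-1,99,0,0,0,0.1, 0.5,-1,99,0,0,0,-1, 0.5,-1,99,0,0,0,-1, 0.5,-1,99,0,0,0,-1, 0.5,-1,99,0,0,0,-1, 0.5,-1,99,0,0,0,-1, 0.5,-1,99,0,0,0,-1, 0.5,-1,99,0,0,0,-1, 0.5,-1,99,0,0,0,-1]'; python3 -c "
from h import *
s=readout.get_state();print(s['wrist_torque'],s['wrist_force'],s['tool_pos'])"
```

```text
t: 2.83
tool_pos: [0.4917, 0.2021, 0.0925]
orientation: [0.005, -0.048, 0.999, 0.003]
wrist_force: [-0.8, 0.7, 15.0]
finger_gap: 0.0129
[-0.11264102  0.30435301 -0.00404344] [-0.76531844  0.71707327 14.95329149] [0.49169507 0.20213924 0.09246873]
```

The fingertips are resting on the knob's disc (15 N up). I'll relieve 5 mm, then turn.

```bash
python3 -m handwheel '[0,0,-3,0,0,0,-1, 0,0,-6,0,0,0,-1, 0,0,-6,0,0,0,-1]'; python3 -c "
from m import *
delta([.488,.2007,.093],95.5)
s=readout.get_state();print(s['wrist_torque'],s['wrist_force'],s['tool_pos'])"
```

```text
t: 3.08
tool_pos: [0.4915, 0.202, 0.0928]
orientation: [0.005, -0.048, 0.999, 0.002]
wrist_force: [14.2, 6.6, -20.3]
finger_gap: 0.0125
shift [ 3.6 -0.9 -0.3] rot [0.0033 0.0106 0.0008] yang 95.55
[ 1.31390030e+00 -2.88435738e+00  2.03805895e-04] [ 14.16236006   6.59740284 -20.25514345] [0.49151166 0.20197049 0.09276216]
```

```bash
python3 -m handwheel '[0,0,3,0,0,0,-1, 0,0,3,0,0,0.12,-1, 0,0,3,0,0,0.24,-1, 0,0,3,0,0,0.36,-1, 0,0,3,0,0,0.48,-1, 0,0,3,0,0,0.6,-1]'; python3 -c "
from m import *
delta([.488,.2007,.093],95.5-60)
s=readout.get_state();print(s['wrist_torque'],s['wrist_force'],s['tool_pos'])"
```

```text
t: 3.58
tool_pos: [0.491, 0.1992, 0.0927]
orientation: [0.003, 0.252, 0.968, 0.001]
wrist_force: [0.8, -4.3, 2.7]
finger_gap: 0.0127
shift [ 3.3 -0.1 -0.4] rot [0.0053 0.0049 0.4412] yang 60.78
[-1.21767768e+00 -2.66029357e-01  2.13847536e-04] [ 0.80275166 -4.34686507  2.73446274] [0.49095168 0.19920848 0.09265557]
```

```bash
python3 -m handwheel '[0,0,0,0,0,0.12,-1, 0,0,0,0,0,0.24,-1, 0,0,0,0,0,0.36,-1, 0,0,0,0,0,0.48,-1, 0,0,0,0,0,0.48,-1, 0,0,0,0,0,0.48,-1]'; python3 -c "
from m import *
delta([.488,.2007,.093],95.5-60)
s=readout.get_state();print(s['wrist_torque'],s['wrist_force'],s['tool_pos'],s['joint_positions'])"
```

```text
t: 4.08
tool_pos: [0.4894, 0.1975, 0.0925]
orientation: [0.002, 0.473, 0.881, -0.0]
wrist_force: [-1.4, -6.2, 8.5]
finger_gap: 0.0128
shift [ 3.4  0.6 -0.5] rot [ 0.0017  0.0033 -0.0338] yang 33.56
[-1.63430155  0.40393738  0.11309467] [-1.38795739 -6.1709419   8.54828   ] [0.48942588 0.19752939 0.09251394] [-0.72213077  0.17766108  0.31318438  1.92951275 -0.0597485   1.04141532
  0.20227777]
```

The knob has turned 62° (1.08 rad). Release, rise and look.

```bash
python3 -m handwheel '[0,0,0,0,0,0,0, 0,0,0,0,0,0,0, 0,0,0,0,0,0,0, 0,0,0,0,0,0,0, 0,0,-30,0,0,0,0, 0,0,-65,0,0,0,0.6, 0,0,-100,0,0,0,1, 0,0,-100,0,0,0,1, 0,0,-100,0,0,0,1]'; python3 - <<'E'
from m import *
c=cam("scene"); save(c,"s2.png",(290,190,400,270),7)
for n,p in (("knob",[.488,.2007,.117]),("wingend",[.488+.025*np.cos(np.radians(-55)),.2007+.025*np.sin(np.radians(-55)),.117]),("cap",[.501,.077,.14])): print(n,(proj(c,p)[0]-[290,190])*7)
c=cam("top"); save(c,"top2.png",(250,195,350,255),7)
v,u=np.mgrid[195:255,295:350]; uv=np.c_[u.ravel(),v.ravel()]; P=depth(c,uv)
m=((P[:,2]>.13)&(P[:,2]<.155)); print("cap",m.sum(),P[m].mean(0))
print(readout.get_state()["tool_pos"])
E
```

```text
t: 4.83
tool_pos: [0.4888, 0.2008, 0.1918]
orientation: [0.001, 0.472, 0.882, 0.002]
wrist_force: [0.4, -0.4, -0.9]
finger_gap: 0.0855
knob [254.73218251 242.48982514]
wingend [251.69706437 218.80159723]
cap [355.69563696 101.06963602]
cap 224 [0.50126962 0.07503631 0.14126658]
[0.48685256 0.19981067 0.18856499]
```

View pics/s2.png

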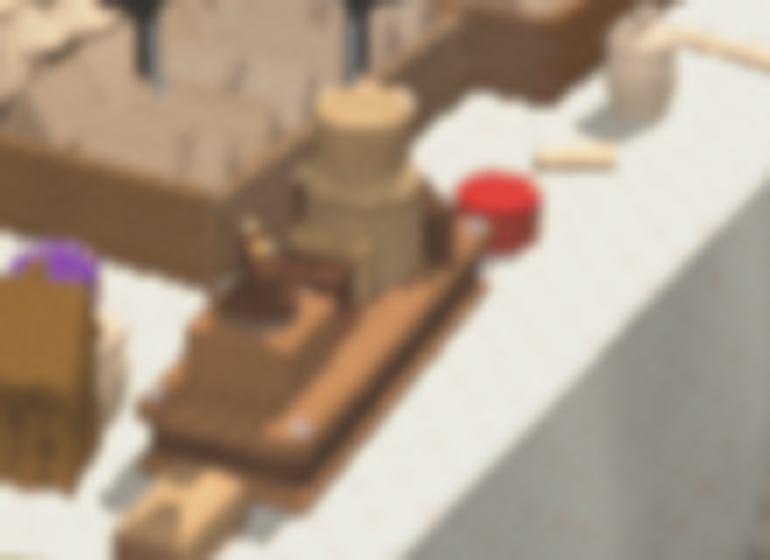

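View pics/top2.png

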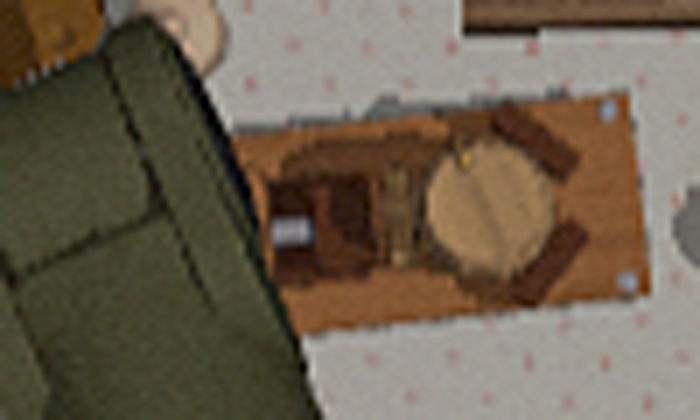

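The knob's dots (scene crop (250,228) and (260,245)) lie along the predicted clamped direction, about 60° clockwise, so it rests clamped. The cap in the top crop is at (490,208), dot at (463,155). It moved 2.3 mm towards the V jaw as expected, without turning.

```bash
python3 - <<'E'
from m import *
delta([.501,.0753,.180],33.5);delta([.501,.0753,.104],33.5)
E
```

```text
shift [-111.5  -57.2    8.6] rot [-0.0011 -0.0003  0.0027] yang 33.66
shift [-111.5  -57.1   84.6] rot [-0.0011 -0.0003  0.0027] yang 33.66
```

```bash
python3 -m handwheel '[-37,-19,0,0,0,0,1, -74,-38,0,0,0,0,1, -111.5,-57,0,0,0,0,1, -111.5,-57,5,0,0,0,1, -111.5,-57,5,0,0,0,1, -111.5,-57,5,0,0,0,1, -111.5,-57,5,0,0,0,1]'; python3 - <<'E'
from m import *
delta([.501,.0753,.104],33.5)
c=cam("scene"); save(c,"s3.png",(300,150,400,230),7)
c=cam("top"); save(c,"top3.png",(260,180,360,255),7)
E
```

```text
t: 5.52
tool_pos: [0.501, 0.0768, 0.1834]
orientation: [-0.001, 0.471, 0.882, -0.001]
wrist_force: [0.3, -0.3, 0.5]
finger_gap: 0.0857
shift [-1.3 -0.8 79.4] rot [-0.0016 -0.0008  0.0045] yang 33.76
```

View pics/s3.png

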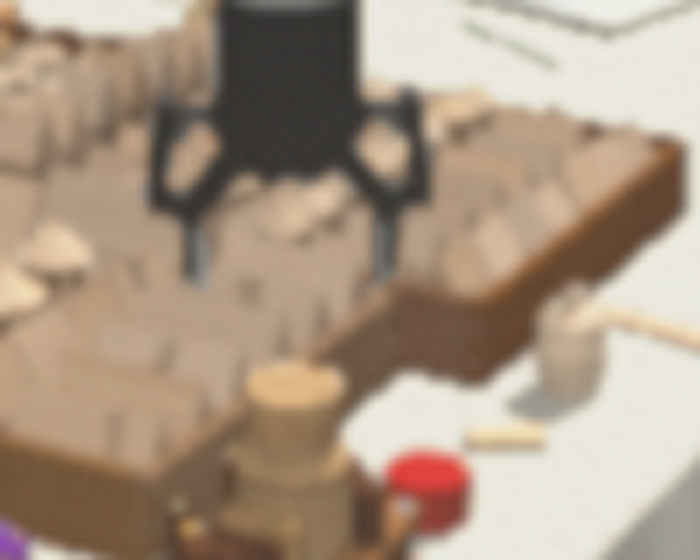

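Fingers at crop x = 195 and 385 (midpoint 290), cap centre 296: they straddle the cap within about 2 mm, in the same direction as the residual I computed. Descend and close.

```bash
python3 -m handwheel '[-1,-1.5,30,0,0,0,1, -1,-1.5,55,0,0,0,1, -1,-1.5,79,0,0,0,1, -1,-1.5,79,0,0,0,1, -1,-1.5,79,0,0,0,1, -1,-1.5,79,0,0,0,1, -1,-1.5,79,0,0,0,1]' && python3 -m handwheel '[0,0,0,0,0,0,-0.1, 0,0,0,0,0,0,-0.3, 0,0,0,0,0,0,-0.3, 0,0,0,0,0,0,-0.6, 0,0,0,0,0,0,-1, 0,0,0,0,0,0,-1, 0,0,0,0,0,0,-1, 0,0,0,0,0,0,-1]'; python3 -c "
from m import *
delta([.501,.0753,.104],33.5)
s=readout.get_state();print(s['wrist_torque'],s['wrist_force'],s['tool_pos'],s['joint_positions'])"
```

```text
t: 6.2
tool_pos: [0.5024, 0.0744, 0.1071]
orientation: [0.001, 0.472, 0.882, 0.001]
wrist_force: [0.3, 0.5, -0.3]
finger_gap: 0.0853
t: 6.87
tool_pos: [0.5014, 0.0731, 0.1064]
orientation: [0.0, 0.472, 0.881, 0.0]
wrist_force: [-1.4, -1.4, 5.9]
finger_gap: 0.0503
shift [2.  0.9 2.4] rot [0.0004 0.0004 0.002 ] yang 33.62
[-0.30144489  0.46532137  0.09162474] [-1.39901912 -1.44785467  5.90115717] [0.50135527 0.07313539 0.10642019] [-0.59619448  0.11969139  0.42524433  1.96709648 -0.05604942  1.06554754
  0.44020696]
```

Cap gripped (gap 50 mm) with only about 2 N lateral. Turn the first half anticlockwise.

```bash
python3 -m handwheel '[0,0,0,0,0,-0.1,-1, 0,0,-0.5,0,0,-0.2,-1, 0,0,-1,0,0,-0.3,-1, 0,0,-1,0,0,-0.4,-1, 0,0,-1.5,0,0,-0.5,-1, 0,0,-1.5,0,0,-0.6,-1, 0,0,-1.5,0,0,-0.6,-1]'; python3 -c "
from m import *
delta([.501,.0753,.104],33.5)
s=readout.get_state();print(s['wrist_torque'],s['wrist_force'],s['tool_pos'],s['joint_positions'])
c=cam('top'); save(c,'top4.png',(260,180,360,255),7)"
```

```text
t: 7.45
tool_pos: [0.5023, 0.0744, 0.1083]
orientation: [0.001, 0.189, 0.982, 0.001]
wrist_force: [0.6, 1.1, 5.8]
finger_gap: 0.0506
shift [1.6 0.3 4.3] rot [0.0031 0.0013 0.6052] yang 68.17
[0.28986581 0.07163352 0.19559512] [0.62844833 1.13974184 5.83982867] [0.50232176 0.07442262 0.10827734] [-0.55873654  0.11703845  0.38346857  1.96352745 -0.05106595  1.06690398
  1.03673876]
```

View pics/top4.png

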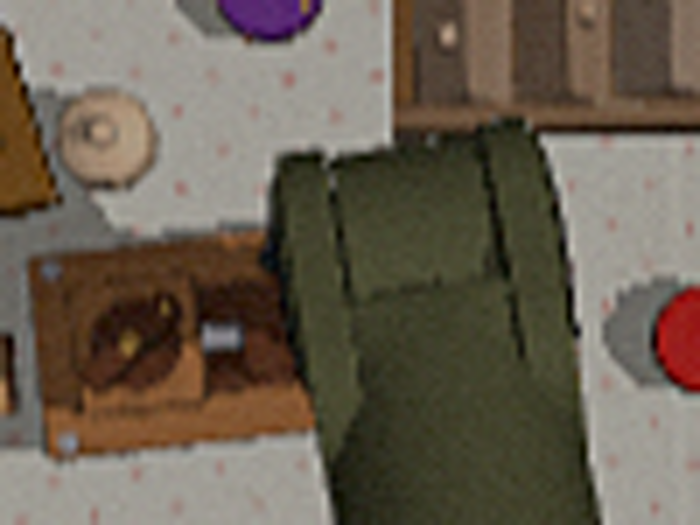

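Knob in view at crop (128,343), with its dot at (166,307): about 52° from open, so still clamped. Forces on the cap are low. I'll finish the turn to 72°.

```bash
python3 -m handwheel '[0,0,0,0,0,-0.1,-1, 0,0,-0.5,0,0,-0.2,-1, 0,0,-1,0,0,-0.3,-1, 0,0,-1.5,0,0,-0.4,-1, 0,0,-1.5,0,0,-0.5,-1, 0,0,-1.5,0,0,-0.6,-1, 0,0,-1.5,0,0,-0.655,-1, 0,0,-1.5,0,0,-0.655,-1, 0,0,-1.5,0,0,-0.655,-1]'; python3 -c "
from m import *
delta([.501,.0753,.104],33.5)
s=readout.get_state();print(s['wrist_torque'],s['wrist_force'],s['tool_pos'],s['joint_positions'])
c=cam('scene'); save(c,'s4.png',(310,165,380,235),8)"
```

```text
t: 8.25
tool_pos: [0.5025, 0.076, 0.1097]
orientation: [0.002, -0.134, 0.991, 0.001]
wrist_force: [1.5, 4.9, 5.2]
finger_gap: 0.0504
shift [ 1.6 -0.3  5.7] rot [0.0046 0.0022 1.2549] yang 105.4
[ 1.16171796 -0.16861339  0.10780978] [1.4993335  4.94415226 5.17778432] [0.50245942 0.07597758 0.10972244] [-0.52048042  0.11486197  0.34037543  1.96061392 -0.04661014  1.069142
  1.67964802]
```

View pics/s4.png

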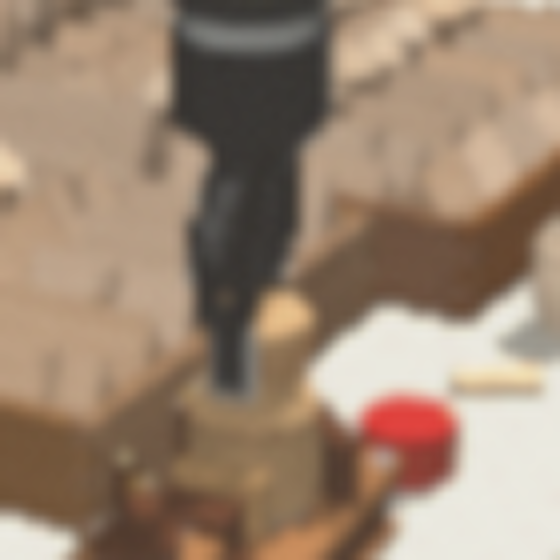

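The arm turned 71.8° and the cap sits undisturbed in the fingers. Try a small lift and check the force.

```bash
python3 -m handwheel '[0,0,-1,0,0,0,-1, 0,0,-2,0,0,0,-1, 0,0,-3,0,0,0,-1, 0,0,-4,0,0,0,-1, 0,0,-4,0,0,0,-1]'; python3 -c "
from m import *
s=readout.get_state();print(s['wrist_torque'],s['wrist_force'],s['tool_pos'])"
```

```text
t: 8.72
tool_pos: [0.5021, 0.0759, 0.1123]
orientation: [0.002, -0.134, 0.991, 0.001]
wrist_force: [5.0, 5.7, -4.2]
finger_gap: 0.0506
[ 1.23695079 -0.88926449 -0.0150748 ] [ 5.04270515  5.65916211 -4.20551283] [0.5021272  0.07587102 0.11226572]
```

Rose 2.6 mm with 4 N holding it down. I'll compare with the previous view to check that the jar isn't rising too.

```bash
python3 - <<'E'
from h import *
c=cam("scene"); save(c,"s5.png",(310,165,380,235),8)
a=cv2.imread("pics/s4.png",0).astype(np.float32);b=cv2.imread("pics/s5.png",0).astype(np.float32)
for n,(x0,y0,x1,y1) in dict(cap=(250,280,330,390),jar=(190,410,330,520),jarR=(270,420,340,500),bg=(350,380,480,500)).items():
    print(n,cv2.phaseCorrelate(a[y0:y1,x0:x1],b[y0:y1,x0:x1],cv2.createHanningWindow((x1-x0,y1-y0),cv2.CV_32F)))
cv2.imwrite("pics/cmp.png",np.hstack([cv2.imread("pics/s4.png")[240:],cv2.imread("pics/s5.png")[240:]])[:,:])
p=proj(c,[[.501,.075,.11],[.501,.075,.113]]); print((p[1]-p[0])*8)
E
```

```text
cap ((0.02972651350909672, 0.1653804350563277), 0.49985237975915275)
jar ((-0.011025657495451924, -0.08089160285312857), 0.4766284830040402)
jarR ((0.0480980892338394, 0.18581290710002207), 0.6736812349822786)
bg ((0.5086789459208063, -0.1413182114210727), 0.5612663341451575)
[ 0.00642706 -5.76837598]
```

```bash
python3 -c "
import cv2;im=cv2.imread('pics/cmp.png');print(im.shape);cv2.imwrite('pics/cmp.png',cv2.resize(im,(800,int(im.shape[0]*800/im.shape[1]))))"
```

```text
(320, 1120, 3)
```

View pics/cmp.png

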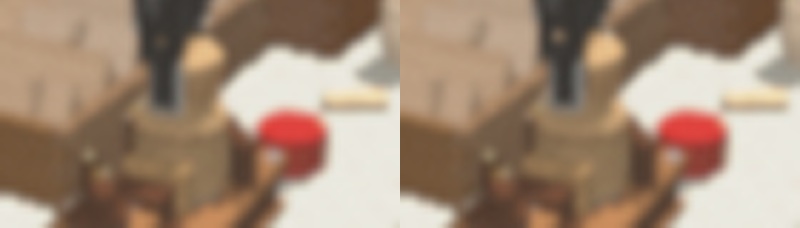

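The two frames look alike; 3 mm is less than one pixel. Use the depth map for cap-top and shoulder heights, and watch the force over a few idle rows.

```bash
python3 -m handwheel '[0,0,0,0,0,0,-1, 0,0,0,0,0,0,-1, 0,0,0,0,0,0,-1]'; python3 - <<'E'
from h import *
c=cam("scene"); v,u=np.mgrid[195:228,330:352]; uv=np.c_[u.ravel(),v.ravel()]; P=depth(c,uv).reshape(*u.shape,3)
d=np.hypot(P[...,0]-.5015,P[...,1]-.0755)
for i in range(0,33): print(195+i," ".join(f"{P[i,j,2]*1000:4.0f}" if d[i,j]<.04 else "   ." for j in range(22)))
E
```

```text
t: 9.02
tool_pos: [0.5022, 0.0759, 0.1123]
orientation: [0.002, -0.134, 0.991, 0.001]
wrist_force: [4.1, 5.7, -3.4]
finger_gap: 0.0504
195    .    .    .    .    .    .    .    .    .    .    .  188  186  191  189  169  165    .    .    .    .    .
196    .    .    .    .    .    .    .    .    .    .    .  159  188  189  185  164  159    .    .    .    .    .
197    .    .    .    .    .    .    .    .    .    .    .  185  184  186  159  162  154    .    .    .    .    .
198    .    .    .    .    .    .    .    .    .    .    .  180  183  180  157  150    .    .    .    .    .    .
199    .    .    .    .    .    .    .    .    .    .    .  178  177  152  150  152    .    .    .    .    .    .
200    .    .    .    .    .    .    .    .    .    .    .  175  173  145  145  147    .    .    .    .    .    .
201    .    .    .    .    .    .    .    .  146    .    .  172  167  145  146  148  148    .    .    .    .    .
202    .    .    .    .    .    .    .    .    .    .    .  166  163  144  144  145  146  144    .    .    .    .
203    .    .    .    .    .    .    .    .    .    .
[... 2096 characters left out ...]
3   80   70   76
222    .    .    .   79   82   78   80   83   83   81   82   84   80   83   84   84   83   83   79   73   67   70
223    .    .    .    .   78    .   80   78   78   79   81   81   81   77   79   81   77   76   76   69   57   68
224    .    .    .    .    .    .    .    .    .    .    .    .   78    .   75   74   71    .   70   65   58   62
225    .    .    .    .    .    .    .   73    .    .    .    .    .    .   71   70   67   66   67   60   52   59
226    .    .    .    .    .    .    .    .    .    .    .    .    .    .   67   67   63   63   62   59   47   55
227    .    .    .    .    .    .    .    .    .    .    .    .    .    .   64   61   62   60   57   53   42   46
```

Cap top is about 145 mm (141 before) and the shoulder is still 104–105 mm. The cap has risen past its 3 mm while the jar stayed, so the lugs are free. Lift on with a small lateral relief.

```bash
python3 -m handwheel '[-0.5,0.5,-2,0,0,0,-1, -0.5,0.5,-4,0,0,0,-1, -0.5,0.5,-6,0,0,0,-1, -0.5,0.5,-8,0,0,0,-1, -0.5,0.5,-8,0,0,0,-1]'; python3 - <<'E'
from h import *
c=cam("scene"); v,u=np.mgrid[195:220,330:352]; uv=np.c_[u.ravel(),v.ravel()]; P=depth(c,uv).reshape(*u.shape,3)
d=np.hypot(P[...,0]-.5015,P[...,1]-.0755)
for i in range(0,25): print(195+i," ".join(f"{P[i,j,2]*1000:4.0f}" if d[i,j]<.04 else "   ." for j in range(5,22)))
E
```

```text
t: 9.48
tool_pos: [0.5016, 0.0752, 0.1204]
orientation: [0.0, -0.134, 0.991, 0.0]
wrist_force: [1.2, 2.6, 0.8]
finger_gap: 0.0507
195    .    .    .    .    .    .  193  193  191  187  166  165    .    .    .    .    .
196    .    .    .    .    .    .  190  189  189  164  159    .    .    .    .    .    .
197    .    .    .    .    .    .  185  187  159  160  158    .    .    .    .    .    .
198    .    .    .    .    .    .  182  181  155  153  155    .    .    .    .    .    .
199    .  176  175  149    .    .  179  176  153  154  155  152    .    .    .    .    .
200    .    .    .    .    .    .  174  170  151  155  156  152  153    .    .    .    .
201    .    .    .    .    .    .    .  170  154  153  154  155  154  153    .    .    .
202    .    .    .    .    .    .    .  166  155  155  153  156  153  155    .    .    .
203    .    .    .    .    .    .    .  158  154  154  153  153  153  149    .    .    .
204  147  156  158    .  159  159  159  155  150  154  152  154  151  146    .    .    .
205  142  150  154  152  156    .  154  150  149  150  148  148  144  143    .  
[... 554 characters left out ...]
03  120  122  122  124  125  120  118  117  117  102  103    .    .    .    .
213  100  104  106  110  111  112  112  114  112  111  113  102  103  104    .    .    .
214  102  102  102  104  107  107  110  110  108  109  105  102  101  104    .    .    .
215  103  104  107  104  105  104  101  109  105  103  104  104  101  102   97    .    .
216  101  101  103  104  104  104  102  101  104  103  102  103  101   99   96    .    .
217   99  103  100   99  102  100  102  102  105  101  101  100   99   97   97   79   82
218   97   93   99   96   98  101  101   98   95   98   97   99   95   96   91   80   81
219   89   91   94   95   98   96   98   97   96   95   95   97   89   87   87   78   78
```

Cap top is now 154 mm, the shoulder is unmoved and the force is near 0. Lift the last 25 mm, bringing the rim to about 17 mm above the mouth, with the small re-centring.

```bash
python3 -m handwheel '[-0.5,0.5,-4,0,0,0,-1, -0.5,0.5,-8,0,0,0,-1, -0.5,0.5,-12,0,0,0,-1, -0.5,0.5,-16,0,0,0,-1, -0.5,0.5,-20,0,0,0,-1, -0.5,0.5,-25,0,0,0,-1, -0.5,0.5,-25,0,0,0,-1, -0.5,0.5,-25,0,0,0,-1, -0.5,0.5,-25,0,0,0,-1]'; python3 - <<'E'
from m import *
delta([.5021,.0759,.1455],105.4)
c=cam("scene"); save(c,"s6.png",(305,160,385,230),9)
v,u=np.mgrid[185:225,325:355]; P=depth(c,np.c_[u.ravel(),v.ravel()]); d=np.hypot(P[:,0]-.5015,P[:,1]-.0755)
print("top z",np.median(P[(d<.03)&(P[:,2]>.172)&(P[:,2]<.185),2]))
print("rim/mouth px x9",(proj(c,[[.502,.076,.131],[.502,.076,.148],[.502,.076,.137]])-[305,160])*9)
E
```

```text
t: 10.28
tool_pos: [0.5017, 0.075, 0.1453]
orientation: [-0.0, -0.135, 0.991, 0.0]
wrist_force: [0.1, 0.1, -0.5]
finger_gap: 0.0505
shift [-0.6  0.8 -0.2] rot [ 0.     -0.      0.0025] yang 105.54
top z 0.17887715497595763
rim/mouth px x9 [[321.39549653 418.26559276]
 [321.4130911  380.86888906]
 [321.40218895 405.10990391]]
```

View pics/s6.png

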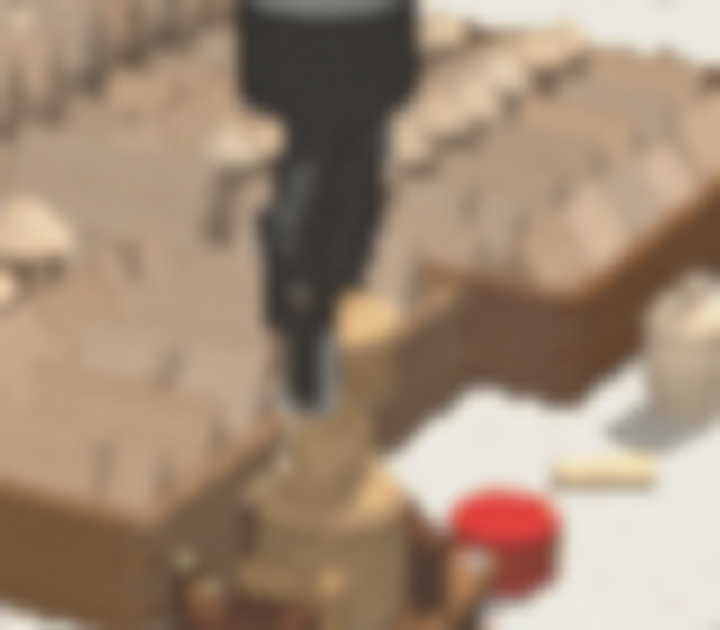

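The neck is exposed below the cap. The cap axis (right edge 400 − 69 px ≈ 331) and the jar axis (edges 245/415, so 330) coincide, and the cap top is at 179 mm, so the rim is 148 mm. One final sub-millimetre nudge, then hand in.

```bash
python3 -m handwheel '[-0.5,0.7,0,0,0,0,-1, -0.5,0.7,0,0,0,0,-1, -0.5,0.7,0,0,0,0,-1]'; python3 -c "
from workcell import robot,readout
s=readout.get_state();print(s['tool_pos'],s['wrist_force'],s['finger_gap']);print(robot.job_done())"
```

```text
t: 10.58
tool_pos: [0.502, 0.0758, 0.1451]
orientation: [-0.0, -0.135, 0.991, -0.0]
wrist_force: [0.0, 0.6, -1.1]
finger_gap: 0.0505
[0.50198744 0.07581604 0.14513354] [ 0.01237286  0.59199237 -1.09495721] 0.050489302425370024
the job is handed in; nothing more can be done
None
```

I clamped the jar, unscrewed the cap and handed the job in at 10.6 s of robot time, with the cap still held above the jar. No verdict is reported.

- **Clamp:** I turned the knob 62° (1.08 rad) clockwise in one grasp. After I let go, the picture showed it at rest about 52° from open, or 0.91 rad. That reading is coarse: it is slightly below the stated 0.95–1.1 rest but above the 0.8 that counts.
- **Cap:** I turned it 72° anticlockwise and lifted it about 39 mm. Early in the lift there was about 4 N of drag. I checked the depth map and found the cap rising while the jar's shoulder stayed at 104–105 mm. After a small sideways correction the drag fell to about 0.
- **Final state:**
  - The cap is level in the gripper, with a finger gap of 50.5 mm and a wrist force of about 1 N.
  - Its top is at 179 mm by depth, so the rim is about 17 mm above the mouth.
  - In the scene view, taken before a last nudge of about 0.9 mm, cap and jar axes agreed within about 1 mm. That nudge put the tool within about 0.2 mm of where it stood when the threads let go.
- **Not checked directly:** I never saw the jar's brass dot, so I only infer that the jar did not turn: the cap came free at the expected angle and the forces stayed low. I also did no final check on the other objects, but no contact with them showed in the views or forces.

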